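Shut the packed silver case and draw out its trolley handle

TASK

The candlesticks and glasses are packed: press the lid of the wheeled case down until it is fully shut. Then squeeze the red button in the grip of its telescopic trolley handle, draw the handle straight out past its first stop to the second, all the way out, and finish while still holding the grip there between the fingers. Do not disturb the goblet, the candlestick or the plates.

Things in the scene. Friction and masses are not known exactly. Their poses are not given: they have to be found in the camera images.
- case: Dark blue hard case lying flat, heavy, immovable. 340 mm wide (its x), 500 long (y), 135 high, 161 with the lid shut. Origin: on the table under the middle of the handle end face; +y runs into the case, -y is the way the handle pulls out, z up. Lid hinge axis along y at x = +170, z = 135 mm; the free edge is at x = -170, on the robot's side.
- case_lid (a joint): Lid angle in rad: 0 fully shut, grows as the free edge rises (starts 0.3 to 0.6). The lid is 26 mm thick; its stiff hinge keeps it where it is left. A few N down at the free edge move it, and in the last 10 mm some 10 N push it over a spring catch that then keeps it shut.
- lid_press (a point): Top of the black rubber pad (44 x 30 mm) on the lid's free edge nearest the handle end, the place to push; on the lid, 324 mm from the hinge axis and 29 mm above its plane. Lid shut: x = -154, y = +130, z = 164 mm in the case's frame.
- telescope (a joint): Extension of the pull handle in m: 0 home and locked, 0.12 first stop, 0.24 second stop (fully out, hard end). It moves along the case's -y. A bolt locks it at 0, 0.12 and 0.24 unless the button is pressed; with the button pressed it slides with about 3 N and passes the first stop freely.
- pull_grip: Black grip bar of the handle, 156 mm long along the case's x, 24 thick along y, 30 high, on two tubes 65 mm either side of its middle. Origin: the bar's centre, 128 mm above the table; with the handle home it is 50 mm out from the case's end face (38 mm clear between bar and case). Axes as the case's. It carries the button.
- grip_button (a joint): Red push button in the middle of the grip's outer (-y) face, in m: 0 out, 0.005 fully pressed; the bolt is clear from 0.004. About 9 N presses it fully; it springs back. Fingers closed on the middle of the bar, one on the button and one on the bar's inner face, press it.
- button_face (a point): Middle of the red button's outer face (32 mm wide, 16 mm high, 7 mm proud of the bar when out): at the bar's middle height, 19 mm from the bar's centre towards the case's -y.
- goblet: Gilt-rimmed glass goblet, 165 mm tall, 74 mm wide, standing off the outer end of the handle's path. Origin under its foot.
- candlestick: Brass candlestick with a short ivory candle, 178 mm tall, foot 96 mm wide, standing off the outer end of the handle's path beside the goblet. Origin under its foot.
- plates: Two stacked white gilt-rimmed plates, 200 mm wide, 23 mm high, lying to the +x side of the handle's path. Origin under the middle.

How it is judged:
On the way, in this order (a step that is already met when the one before it is completed fails the run):
1. the lid is fully shut, the handle still home (value of joint case_lid below 0.02 rad and value of joint telescope below 0.02 m), for 0.2 s.
2. the fingers press the handle's button in before the handle is drawn (value of joint grip_button above 0.0043 m and value of joint telescope below 0.06 m and contact force between the fingers and pull_grip above 4 N), for 0.1 s.
3. the handle is drawn past its first stop, the lid staying shut (value of joint telescope above 0.13 m and value of joint case_lid below 0.02 rad), for 0.05 s.
At the end, for the whole second after the job is handed in: the handle is at its second stop (within 7 mm of the full 240 mm) and at rest, the lid still fully shut (within 0.02 rad), and the fingers still hold the grip with at least 5 N, the tool centre within 45 mm of its middle (value of joint telescope above 0.233 m and velocity of joint telescope between -0.01 and 0.01 m/s and value of joint case_lid below 0.02 rad and distance between the grasp point and pull_grip below 0.045 m and contact force between the fingers and pull_grip above 5 N); the arm keeps its last pose, push and grip.
It fails at once if the goblet is pushed more than 30 mm or tipped (distance of goblet from where it was at the start of the episode above 0.03 m or angle between goblet's own z axis and vertical above 0.35 rad).
It fails at once if the candlestick is pushed more than 30 mm or tipped (distance of candlestick from where it was at the start of the episode above 0.03 m or angle between candlestick's own z axis and vertical above 0.35 rad).
It fails at once if the plates are pushed more than 30 mm (distance of plates from where it was at the start of the episode above 0.03 m).
It also fails if it takes over 48 s, if anything falls off the work surface, if the arm or the gripper's body presses on something with over 40 N, if the wrist force passes 120 N, or if a joint passes its speed limit or range.

ROBOT

A 7-joint arm with a two-finger parallel gripper is mounted at the origin on the work surface. World frame = base frame: x ahead of the robot, y to its left, z up, the work surface at z = 0. Lengths are in m, angles in rad, forces in N, time in s.
With the tool pointing down it reaches from about 0.4 to 0.875 m from the base axis. Payload 4.4 kg.
Tool frame: the origin (TCP) lies between the finger pads, 19 mm behind the fingertips; this is the grasp point; z points along the fingers, y is the line along which they close (so a half turn about z gives the same grasp; the last joint's range is limited). The gripper opens to 85 mm and grips with 20 to 120 N. Pads are 22 mm wide; open, the fingers measure 114 mm over their backs; the gripper's body (76 mm by 85 mm) begins 54 mm behind the grasp point. The pads swing forward as they close: fully open they stand 13 mm farther back than shut.
Start: joints at [-1.251, 0.628, 0.038, 1.517, -0.027, 0.996, -0.02], TCP at [0.245, 0.602, 0.25] pointing down, gripper open.
Joint ranges: [-3.06, 3.06], [-0.37, 2.12], [-1.25, 1.32], [0.18, 2.47], [-1.1, 4.24], [0.23, 1.98], [-2.94, 2.94]. Speed limits (rad/s): [2.57, 2.57, 3.14, 3.14, 3.14, 3.14, 3.14].

INTERFACE

Orientations are given as a 3x3 rotation matrix whose columns are the frame's x, y, z axes.
In Python, from cell import manip, cams gives the robot as it stands. The module is installed in compiled form; this text tells all that it offers.
- The arm moves only by the tool carry_out, never from a script. Its argument "increments" is a list of rows, each a list of 6 numbers: the shift along the tool's x, y, z normalised to -1 to 1, where 1 is 0.12 m, then the turn, a rotation vector about the tool's x, y, z normalised to -1 to 1, where 1 is 120 degrees. A call has 1 to 8 rows; each row shifts and turns the commanded pose from where the row before left it, along the tool's axes as they then stand; what a row does not reach is not made up. A row lasts 1/10 s, in which the tool goes at most 50 mm and 8.59 degrees, less where a joint would pass 70% of its speed; a pose out of reach is approached as far as the arm can. A call with a number of a shift or a turn outside -1 to 1 is refused whole. A call with a gripper value outside its range is refused whole. "jaw" is the opening, from 0 (shut) to 1 (fully open), set as the call begins (left out, the last holds). The fingers move at their own pace and stop on an object; "force" is the grip in N (left out, the last holds). Time passes only in rows, so rows that do not move let the fingers close. It gives the time, the measured TCP pose, the force, the opening and the grip force at its end, in the units of the state.
- manip.observe(): the state, without advancing time (a new reading comes with each control period).
- cams.grab_frame(name): name is "side" or "top"; returns a dict with "image" (480x640x3 uint8, blue, green, red), "fx", "fy", "cx", "cy" (pixels), "camera_from_world" (4x4, takes a point from world to camera coordinates). Camera axes: x right, y down, z forward; pixel columns grow to the right and rows downward; lengths in m; the calibration is good to about 2 mm. A picture is of the moment at which its call begins. There is no depth.
- manip.job_done(): hands the job in; it is judged then, once.
The state is a dict: "t": time; "joint_pos": joint angles; "qd": joint speeds; "effort": joint torques, N m; "tcp_pos": TCP position; "tool_rot": TCP orientation; "ft_force": force on the tool from outside, world axes, zero at the start; "wrist_torque": the same for the moment, N m; "opening": finger opening in m; "grip_force": force on a finger pad.
Only numpy, scipy, OpenCV 4.12 (cv2) and the standard library are available. Lean on these libraries where they do the work, as an engineer would, in place of code of your own. Each camera call takes 0.05 s, during which the arm holds its last target. There are 200 camera calls.

## Working session

There is one attempt and no reset: what is moved stays moved. The work goes in short steps, Python scripts to look and compute and a tool call to move; the robot and the scene stay as the last step left them, time stands still between calls to the robot, and variables do not carry over. Pictures are saved under pics/ and viewed, at most 10 in all, crops included, and the job is handed in when it is done.

Besides the shell and the picture viewer there is one more tool, called as name(argument=value, ...), one argument or row to a line, values as JSON. carry_out: Moves the arm, as the interface text tells. Scaled input: -1 to 1 covers 0.12 m each way for a shift and 120 degrees each way for a turn. Its arguments: {"type":"object","properties":{"increments":{"type":"array"},"jaw":{"type":"number"},"force":{"type":"number"}},"required":["increments"]}

```bash
mkdir -p pics
python3 - <<'E'
from cell import manip,cams
import cv2,numpy as np
np.set_printoptions(precision=4,suppress=True)
for n in("side","top"):
    f=cams.grab_frame(n);cv2.imwrite(f"pics/{n}0.png",f["image"]);print(n,f["fx"],f["fy"],f["cx"],f["cy"]);print(f["camera_from_world"])
    np.savez(f"{n}0.npz",**f)
s=manip.observe();print(s["t"],s["tcp_pos"],s["tool_rot"],s["opening"])
E
```

```text
side 601.0607738288819 601.0607738288819 327.17427660485214 239.9034693181249
[[ 0.8545 -0.5194 -0.0052 -0.502 ]
 [-0.348  -0.5651 -0.7481  0.3052]
 [ 0.3856  0.641  -0.6636  0.973 ]
 [ 0.      0.      0.      1.    ]]
top 475.73712392240833 475.73712392240833 322.60736274284443 242.8588951223494
[[ 0.0163 -0.9998  0.009  -0.0465]
 [-0.9983 -0.0168 -0.0562  0.5758]
 [ 0.0563 -0.0081 -0.9984  1.1248]
 [ 0.      0.      0.      1.    ]]
0.1 [0.2444 0.6017 0.2492] [[-0.9265  0.3763 -0.0007]
 [ 0.3763  0.9265 -0.0016]
 [-0.     -0.0018 -1.    ]] 0.08563565711145854
```

View pics/side0.png

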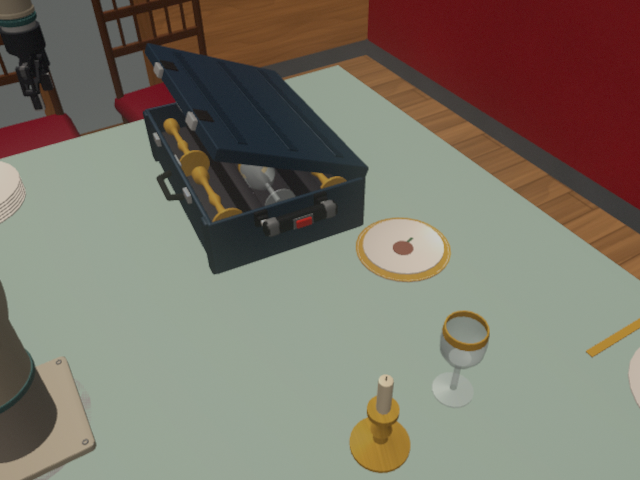

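View pics/top0.png

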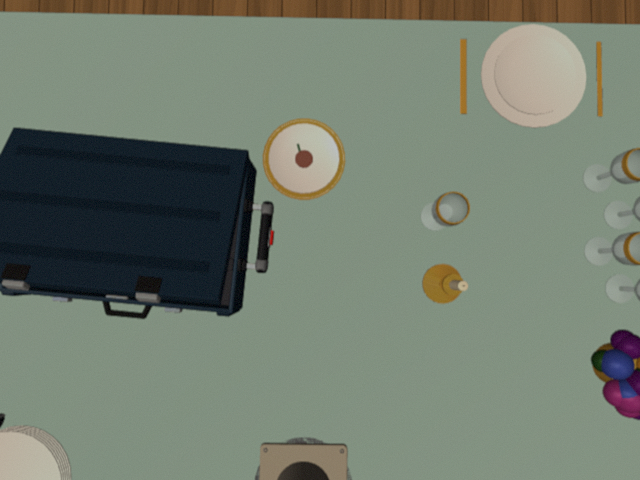

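The side view shows the grip at (300,220) with the red button at (304,222), and the lid pads at (192,120) and (158,70). The top view has the grip running from (267,207) to (262,268), the button at (271,238), the near pad at (148,289), the goblet foot at (434,216) and the candlestick at (442,284).

```bash
cat > h.py <<'E'
import numpy as np,cv2
np.set_printoptions(precision=4,suppress=True)
def P(f):
    K=np.array([[f["fx"],0,f["cx"]],[0,f["fy"],f["cy"]],[0,0,1]]);return K@np.array(f["camera_from_world"])[:3]
def tri(a,pa,b,pb):
    X=cv2.triangulatePoints(P(a),P(b),np.array(pa,float).reshape(2,1),np.array(pb,float).reshape(2,1));X=X[:3,0]/X[3,0]
    return X,proj(a,X)-pa,proj(b,X)-pb
def proj(f,X):
    u=P(f)@np.append(X,1);return u[:2]/u[2]
def plane(f,p,z):
    M=P(f);A=np.c_[M[:,0],M[:,1],M[:,2]*z+M[:,3]];X=np.linalg.solve(A,[p[0],p[1],1]);return np.r_[X[:2]/X[2],z]
def red(f,roi):
    x0,y0,x1,y1=roi;h=cv2.cvtColor(f["image"][y0:y1,x0:x1],cv2.COLOR_BGR2HSV)
    m=cv2.inRange(h,(0,150,90),(8,255,255))|cv2.inRange(h,(172,150,90),(180,255,255))
    y,x=np.nonzero(m);return np.array([x.mean()+x0,y.mean()+y0]),len(x)
E
python3 - <<'E'
from h import *
s=dict(np.load("side0.npz"));t=dict(np.load("top0.npz"))
rs,n1=red(s,(260,190,350,250));rt,n2=red(t,(255,220,285,255));print(rs,n1,rt,n2)
print("button",tri(s,rs,t,rt))
print("pad",tri(s,(192,120),t,(148,289)))
print("corners0",plane(s,(214,259),0),plane(s,(360,222),0))
print("grip ends",plane(t,(267,207),.143),plane(t,(262,268),.143))
print("gob,cand,plate",plane(t,(434,216),0),plane(t,(442,284),0),plane(t,(304,159),.02))
a=s["image"][170:280,190:380];cv2.imwrite("pics/c1.png",np.hstack([cv2.resize(a,None,fx=4,fy=4,interpolation=3)]))
b=t["image"][190:320,100:290];cv2.imwrite("pics/c2.png",cv2.resize(b,None,fx=4,fy=4,interpolation=3))
E
```

```text
[303.7328 221.7328] 116 [271.0833 237.5833] 36
button (array([0.5804, 0.0752, 0.128 ]), array([-0.2463,  0.0137]), array([ 0.1678, -0.3088]))
pad (array([0.4654, 0.2847, 0.2823]), array([2.3416, 0.0648]), array([-1.5789,  3.5703]))
corners0 [0.4312 0.2032 0.    ] [0.7611 0.143  0.    ]
grip ends [0.6442 0.0843 0.143 ] [0.5137 0.0919 0.143 ]
gob,cand,plate [ 0.6478 -0.3085  0.    ] [ 0.4823 -0.3284  0.    ] [0.7783 0.0113 0.02  ]
```

View pics/c1.png

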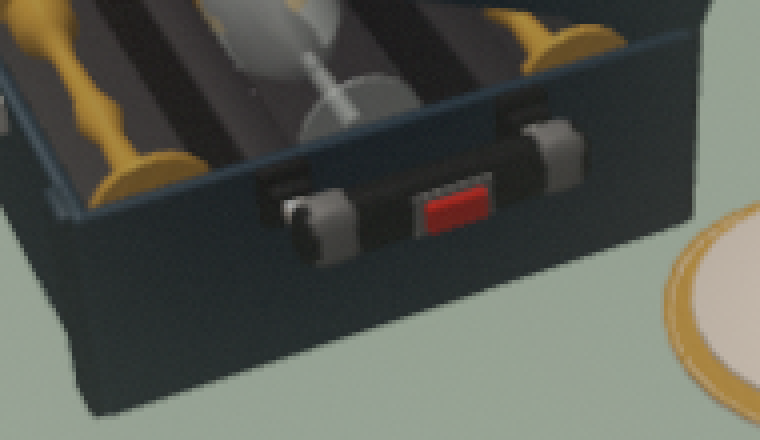

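View pics/c2.png

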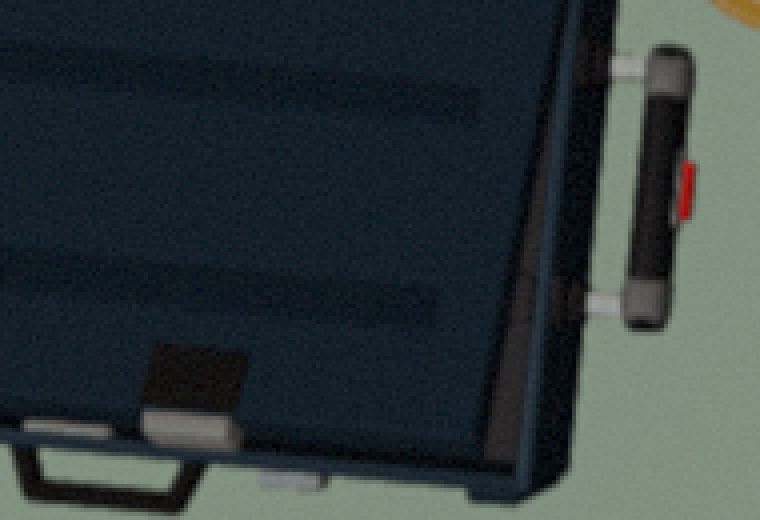

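```bash
cat > fit.py <<'E'
from h import *
from scipy.optimize import least_squares
s=dict(np.load("side0.npz"));t=dict(np.load("top0.npz"))
def W(p,X):
    c,n=np.cos(p[2]),np.sin(p[2]);return np.array([p[0]+c*X[0]-n*X[1],p[1]+n*X[0]+c*X[1],X[2]])
obs=[(s,(0,-.069,.128),(303.7,221.7)),(t,(0,-.069,.130),(271.1,237.6)),
(s,(-.17,0,0),(214.2,273.7)),(s,(.17,0,0),(362.5,225)),(s,(-.17,0,.135),(209.5,223.5)),
(t,(.078,-.05,.138),(267.7,202)),(t,(-.078,-.05,.138),(261.6,272))]
if __name__=="__main__":
    r=least_squares(lambda p:np.concatenate([proj(f,W(p,X))-q for f,X,q in obs]),[.6,.14,-.08],loss="soft_l1")
    print(r.x,np.degrees(r.x[2]));print(r.fun.reshape(-1,2))
    def pad(a): # lid press point at lid angle a
        return (.17-.324*np.cos(a)+.029*np.sin(a),.13,.135+.324*np.sin(a)+.029*np.cos(a))
    for a in (.3,.4,.5,.6): 
        X=W(r.x,pad(a));print(a,X,proj(s,X),proj(t,X))
    X=W(r.x,pad(0));print("shut",X); print("grip",W(r.x,(0,-.05,.128)),"end",W(r.x,(0,-.29,.128)))
E
python3 fit.py
python3 -c "
from h import *
s=dict(np.load('side0.npz'));cv2.imwrite('pics/c3.png',cv2.resize(s['image'][40:280,140:380],None,fx=2.5,fy=2.5,interpolation=2))"
```

```text
[ 0.5868  0.1424 -0.0966] -5.533402694186806
[[ 0.0575  0.4972]
 [ 0.7397 -0.2684]
 [ 2.2915  0.2959]
 [-0.1956  1.8861]
 [-2.0263  0.2079]
 [-0.698  -1.8604]
 [-3.3203  0.3274]]
0.3 [0.469  0.2845 0.2585] [198.03   130.4422] [151.2348 290.0072]
0.4 [0.4828 0.2831 0.2879] [202.7678 115.3869] [146.5569 283.0907]
0.5 [0.4994 0.2815 0.3158] [209.206  100.3315] [142.1001 274.0615]
0.6 [0.5187 0.2796 0.3419] [217.3042  85.5092] [137.9631 262.8652]
shut [0.4461 0.2867 0.164 ]
grip [0.582  0.0927 0.128 ] end [ 0.5589 -0.1462  0.128 ]
```

View pics/c3.png

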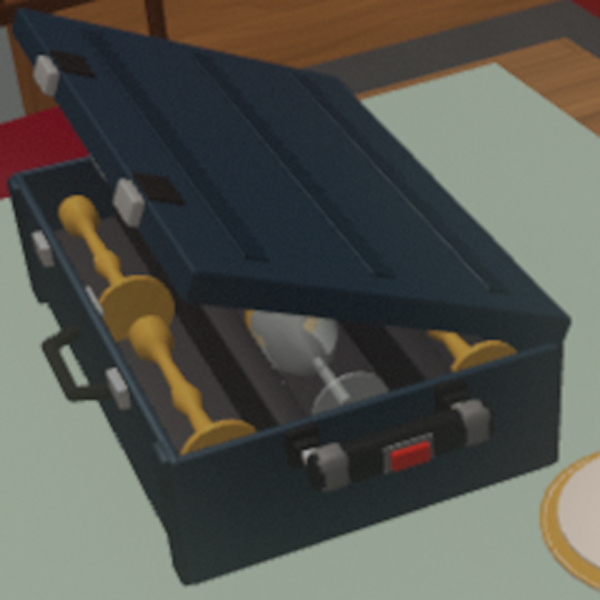

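The pad is seen at about (204,116) in the side view and (149,284) in the top view. This agrees with the fitted case pose at a lid angle of about 0.39 to 0.40 rad. Next I'll turn to the case's yaw, rise, close the fingers and travel.

carry_out(
  increments=[
    [0,0,-0.28,0,0,-0.046],
    [0,0,-0.28,0,0,-0.046],
    [0,0,-0.28,0,0,-0.046],
    [-0.25,-0.28,0,0,0,0],
    [-0.25,-0.28,0,0,0,0],
    [-0.25,-0.28,0,0,0,0],
    [-0.25,-0.28,0,0,0,0],
    [-0.25,-0.28,0,0,0,0],
  ],
  jaw=0,
  force=40,
)

```text
t: 0.9
tcp_pos: [0.3783, 0.4187, 0.3505]
tool_rot: [[-0.995, 0.097, -0.0], [0.097, 0.995, -0.001], [0.0, -0.001, -1.0]]
ft_force: [0.4, 0.3, -0.5]
opening: 0.0002
grip_force: 0.0
```

```bash
cat > st.py <<'E'
from cell import manip
from fit import *
import sys
p=np.array([.5868,.1424,-.0966])
def rel(): 
    o=manip.observe();c,n=np.cos(p[2]),np.sin(p[2]);R=np.array([[c,-n,0],[n,c,0],[0,0,1]])
    x=R.T@(np.array(o["tcp_pos"])-[p[0],p[1],0]);return o,x,R.T@np.array(o["tool_rot"])
if __name__=="__main__":
    o,x,R=rel();print("t",o["t"],"case-frame tcp",x,"F",np.array(o["ft_force"]),"open",o["opening"],"grip",o["grip_force"]);print(R)
    if len(sys.argv)>3:
        g=np.array([float(v) for v in sys.argv[1:4]]);print("tool shift units",R.T@(g-x)/.12, "turn units z",-np.degrees(np.arctan2(-R[0,1],R[1,1]))/120)
E
python3 st.py -.119 .127 .335
python3 - <<'E'
from fit import *
# refit with pad and lid angle
o=obs+[]
def pad(a): return (.17-.324*np.cos(a)+.029*np.sin(a),.13,.135+.324*np.sin(a)+.029*np.cos(a))
r=least_squares(lambda q:np.concatenate([proj(f,W(q,X))-u for f,X,u in o]+[proj(s,W(q,pad(q[3])))-(204,116),proj(t,W(q,pad(q[3])))-(149,283.8)]),[.6,.14,-.08,.4],loss="soft_l1")
print(r.x);print(r.fun.reshape(-1,2))
E
```

```text
t 0.9 case-frame tcp [-0.2342  0.2549  0.3505] F [ 0.4081  0.2805 -0.5009] open 0.0001555327332354912 grip 0.0
[[-1.      0.0001 -0.0003]
 [ 0.0001  1.     -0.0006]
 [ 0.0003 -0.0006 -1.    ]]
tool shift units [-0.9598 -1.0658  0.1295] turn units z 2.9610545428417305e-05
[ 0.587   0.1414 -0.0944  0.397 ]
[[ 0.4485  0.7413]
 [ 1.2216 -0.3893]
 [ 2.605   0.6842]
 [ 0.0285  2.0218]
 [-1.6949  0.5892]
 [-0.2946 -1.9708]
 [-2.7558  0.2322]
 [-1.2347  0.1524]
 [-1.6186 -0.361 ]]
```

carry_out(
  increments=[
    [-0.24,-0.27,0,0,0,0],
    [-0.24,-0.27,0,0,0,0],
    [-0.24,-0.27,0,0,0,0],
    [-0.24,-0.25,0.13,0,0,0],
    [0,0,0.12,0,0,0],
    [0,0,0.12,0,0,0],
    [0,0,0,0,0,0],
  ],
)

```text
t: 1.6
tcp_pos: [0.4793, 0.2816, 0.3046]
tool_rot: [[-0.995, 0.098, -0.003], [0.098, 0.995, -0.002], [0.003, -0.003, -1.0]]
ft_force: [0.4, 0.0, -0.4]
opening: -0.0005
grip_force: 0.0
```

```bash
python3 st.py -.131 .128 .2775
```

```text
t 1.6 case-frame tcp [-0.1204  0.1282  0.3046] F [ 0.4133  0.0111 -0.3957] open -0.00048405389837289975 grip 0.0
[[-1.      0.0011 -0.003 ]
 [ 0.0011  1.     -0.0026]
 [ 0.003  -0.0026 -1.    ]]
tool shift units [ 0.0876 -0.0013  0.2258] turn units z 0.0005453515869315668
```

carry_out(
  increments=[
    [0.04,0,0.11,0,0,0],
    [0.04,0,0.11,0,0,0],
    [0.05,0,0.13,0,0,0],
    [0.04,0,0.13,0,0,0],
    [0.04,0,0.13,0,0,0],
    [0.03,0,0.13,0,0,0],
    [0,0,0,0,0,0],
  ],
)

```text
t: 2.3
tcp_pos: [0.45, 0.2855, 0.2166]
tool_rot: [[-0.995, 0.096, -0.003], [0.096, 0.995, -0.002], [0.003, -0.002, -1.0]]
ft_force: [-0.5, -0.6, -0.1]
opening: -0.0
grip_force: 0.0
```

```bash
python3 st.py -.154 .128 .183
```

```text
t 2.3 case-frame tcp [-0.1499  0.1292  0.2166] F [-0.4548 -0.6191 -0.1344] open -2.7136188602072056e-05 grip 0.0
[[-1.     -0.0009 -0.0025]
 [-0.0009  1.     -0.0018]
 [ 0.0025 -0.0018 -1.    ]]
tool shift units [ 0.0332 -0.0096  0.2799] turn units z -0.00043582041255345316
```

carry_out(
  increments=[
    [0.02,0,0.1,0,0,0],
    [0.01,0,0.08,0,0,0],
    [0,0,0.05,0,0,0],
    [0,0,0.04,0,0,0],
    [0,0,0.02,0,0,0],
    [0,0,0,0,0,0],
  ],
)

```text
t: 2.9
tcp_pos: [0.4471, 0.2868, 0.1831]
tool_rot: [[-0.995, 0.096, -0.001], [0.096, 0.995, 0.001], [0.001, 0.001, -1.0]]
ft_force: [-2.4, 1.4, 2.7]
opening: -0.0002
grip_force: 1.3
```

```bash
python3 st.py -.154 .128 .183
python3 - <<'E'
from cell import cams
from h import *
f=cams.grab_frame("side");cv2.imwrite('pics/c4.png',cv2.resize(f['image'][40:280,110:380],None,fx=2,fy=2,interpolation=2))
E
```

```text
t 2.9 case-frame tcp [-0.153   0.1303  0.1831] F [-2.4185  1.3943  2.7331] open -0.00023304746894279888 grip 1.2760514550609514
[[-1.     -0.0006 -0.0011]
 [-0.0006  1.      0.0007]
 [ 0.0011  0.0007 -1.    ]]
tool shift units [ 0.0084 -0.0188  0.0007] turn units z -0.0002969457731063806
```

View pics/c4.png

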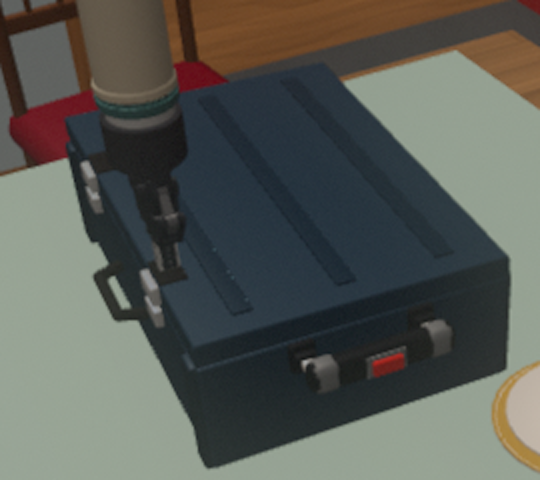

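The crop shows the fingertips on the near pad at crop (172,272), with the lid all but shut. I'll press on until the reaction rises.

carry_out(
  increments=[
    [0,0,0.03,0,0,0],
    [0,0,0.03,0,0,0],
    [0,0,0,0,0,0],
    [0,0,0,0,0,0],
  ],
)

```text
t: 3.35
tcp_pos: [0.4478, 0.2865, 0.1795]
tool_rot: [[-0.995, 0.097, 0.001], [0.097, 0.995, 0.002], [-0.001, 0.002, -1.0]]
ft_force: [-9.7, -3.6, 36.3]
opening: -0.0002
grip_force: 18.2
```

carry_out(
  increments=[
    [0,0,-0.2,0,0,0],
    [0,0,-0.3,0,0,0],
    [0,0,-0.3,0,0,0],
    [-0.26,-0.3,0,0,0,0],
    [-0.26,-0.3,0,0,0,0],
    [-0.26,-0.3,0,0,0,0],
    [-0.26,-0.3,0,0,0,0],
    [-0.24,-0.3,0,0,0,0],
  ],
  jaw=0.65,
)

```text
t: 4.15
tcp_pos: [0.5846, 0.0894, 0.2712]
tool_rot: [[-0.995, 0.097, 0.001], [0.097, 0.995, -0.001], [-0.001, -0.001, -1.0]]
ft_force: [0.5, 0.3, 0.5]
opening: 0.0559
grip_force: 0.0
```

```bash
python3 st.py 0 -.0525 .2
python3 - <<'E'
from cell import cams
from h import *
f=cams.grab_frame("side");g=cams.grab_frame("top")
rs,a=red(f,(260,190,350,250))
print(rs,a,plane(f,rs,.128))
cv2.imwrite('pics/c5.png',np.hstack([cv2.resize(x,(400,600),interpolation=2) for x in (f['image'][100:280,240:360],g['image'][160:340,200:320])]))
E
```

```text
t 4.15 case-frame tcp [ 0.0029 -0.0529  0.2712] F [0.5346 0.3305 0.5457] open 0.05588345762122201 grip 0.0
[[-1.      0.0008  0.0007]
 [ 0.0008  1.     -0.0008]
 [-0.0007 -0.0008 -1.    ]]
tool shift units [0.0249 0.0041 0.5936] turn units z 0.00039561873683157837
[303.7328 221.7328] 116 [0.5808 0.075  0.128 ]
```

View pics/c5.png

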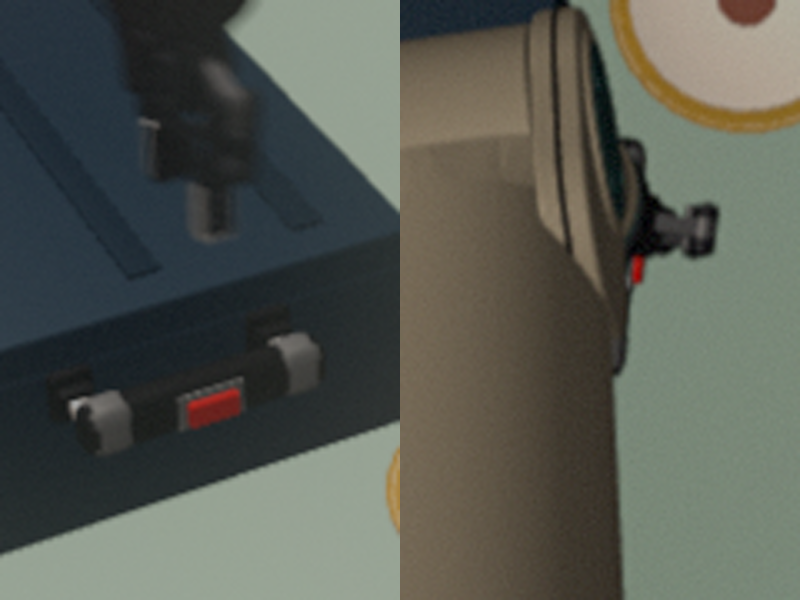

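The lid stays shut and the gripper is above the button (crop (213,405)). Now I'll descend over the bar.

carry_out(
  increments=[
    [0.02,0,0.25,0,0,0],
    [0,0,0.25,0,0,0],
    [0,0,0.25,0,0,0],
    [0,0,0.12,0,0,0],
    [0,0,0.12,0,0,0],
    [0,0,0.12,0,0,0],
    [0,0,0.1,0,0,0],
    [0,0,0,0,0,0],
  ],
)

```text
t: 5.05
tcp_pos: [0.5812, 0.0924, 0.133]
tool_rot: [[-0.995, 0.096, 0.002], [0.096, 0.995, 0.001], [-0.002, 0.002, -1.0]]
ft_force: [-17.5, -4.5, 52.8]
opening: 0.0555
grip_force: 24.4
```

```bash
python3 st.py 0 -.0525 .126
```

```text
t 5.05 case-frame tcp [-0.0008 -0.0503  0.133 ] F [-17.5415  -4.467   52.7698] open 0.05547084314089328 grip 24.369296077347826
[[-1.     -0.0007  0.0023]
 [-0.0007  1.      0.0017]
 [-0.0023  0.0017 -1.    ]]
tool shift units [-0.0065 -0.018   0.0587] turn units z -0.0003198472315211602
```

carry_out(
  increments=[
    [0,0,-0.1,0,0,0],
  ],
)

```text
t: 5.15
tcp_pos: [0.581, 0.0922, 0.1404]
tool_rot: [[-0.995, 0.097, 0.002], [0.097, 0.995, 0.0], [-0.002, 0.001, -1.0]]
ft_force: [0.2, -0.2, -0.8]
opening: 0.0559
grip_force: 0.0
```

```bash
python3 st.py 0 -.0525 .126
python3 - <<'E'
from cell import cams
from h import *
f=cams.grab_frame("side")
print(red(f,(260,190,350,250)))
cv2.imwrite('pics/c6.png',cv2.resize(f['image'][130:260,240:370],(600,600),interpolation=2))
E
```

```text
t 5.15 case-frame tcp [-0.0009 -0.0506  0.1404] F [ 0.222  -0.2224 -0.8282] open 0.05585640383664415 grip 0.0
[[-1.      0.0002  0.0018]
 [ 0.0002  1.      0.0005]
 [-0.0018  0.0005 -1.    ]]
tool shift units [-0.0076 -0.0161  0.1203] turn units z 7.381040366559628e-05
(array([297.8462, 223.3462]), 26)
```

View pics/c6.png

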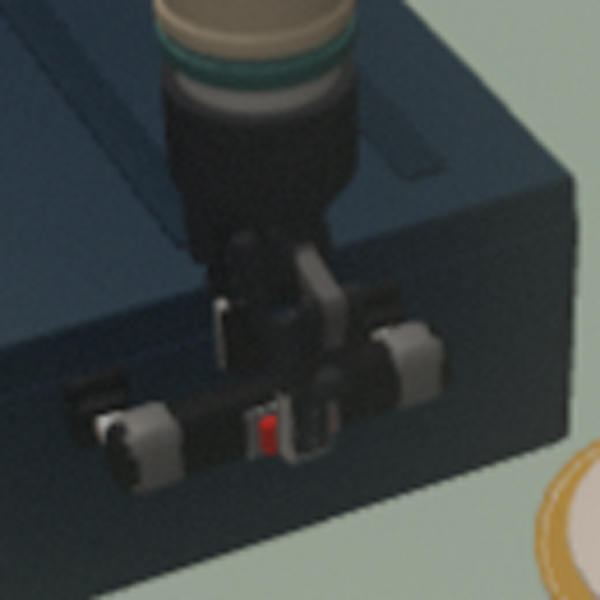

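The outer finger is in front of the button, seen at crop (305,425), clear of the bar. The load most likely came from the inner linkage landing on the lid's edge. I'll narrow the jaw and shift outwards.

carry_out(
  increments=[
    [0,-0.035,0,0,0,0],
    [0,0,0,0,0,0],
    [0,0,0.03,0,0,0],
    [0,0,0.03,0,0,0],
    [0,0,0,0,0,0],
  ],
  jaw=0.52,
)

```text
t: 5.7
tcp_pos: [0.5803, 0.0878, 0.1308]
tool_rot: [[-0.995, 0.097, -0.001], [0.097, 0.995, -0.0], [0.001, -0.0, -1.0]]
ft_force: [-1.2, -0.9, 4.7]
opening: 0.0441
grip_force: 0.0
```

```bash
python3 st.py 0 -.054 .128
```

```text
t 5.7 case-frame tcp [-0.0012 -0.0549  0.1308] F [-1.2364 -0.8601  4.6879] open 0.04412769146602128 grip 0.006636942634941079
[[-1.      0.0002 -0.0008]
 [ 0.0002  1.     -0.0003]
 [ 0.0008 -0.0003 -1.    ]]
tool shift units [-0.01    0.0078  0.0231] turn units z 0.00011521695277380366
```

carry_out(
  increments=[
    [0,0,-0.02,0,0,0],
    [0,0,0,0,0,0],
    [0,0,0,0,0,0],
    [0,0,0,0,0,0],
    [0,0,0,0,0,0],
    [0,0,0,0,0,0],
  ],
  jaw=0,
  force=45,
)

```text
t: 6.3
tcp_pos: [0.58, 0.0877, 0.1332]
tool_rot: [[-0.995, 0.096, -0.001], [0.096, 0.995, -0.0], [0.001, -0.001, -1.0]]
ft_force: [-2.1, -1.7, -1.0]
opening: 0.025
grip_force: 44.6
```

```bash
python3 st.py 0 -.0498 .128
```

```text
t 6.3 case-frame tcp [-0.0015 -0.0551  0.1332] F [-2.1222 -1.7246 -0.9898] open 0.024971520255139473 grip 44.56936597824097
[[-1.      0.     -0.001 ]
 [ 0.      1.     -0.0005]
 [ 0.001  -0.0005 -1.    ]]
tool shift units [-0.0126  0.044   0.0435] turn units z 1.9619945548601117e-05
```

The opening is 25 mm, so the button is pressed and the bar is gripped at 45 N. Now I'll draw it out.

carry_out(
  increments=[
    [0,-0.05,0,0,0,0],
    [0,-0.1,0,0,0,0],
    [0,-0.12,0,0,0,0],
    [0,-0.12,0,0,0,0],
    [0,-0.12,0,0,0,0],
    [0,-0.12,0,0,0,0],
    [0,-0.12,0,0,0,0],
  ],
)

```text
t: 7.0
tcp_pos: [0.5726, -0.0028, 0.1333]
tool_rot: [[-0.995, 0.097, 0.002], [0.097, 0.995, 0.0], [-0.002, 0.0, -1.0]]
ft_force: [5.2, 3.2, -10.2]
opening: 0.0254
grip_force: 44.8
```

```bash
python3 st.py 0 -.29 .133;python3 - <<'E'
from cell import cams
from h import *
f=cams.grab_frame("side")
cv2.imwrite('pics/c7.png',f['image'])
E
```

```text
t 7.0 case-frame tcp [-0.0001 -0.1459  0.1333] F [  5.188    3.2008 -10.2209] open 0.025398501218069205 grip 44.835795164108276
[[-1.      0.0004  0.0021]
 [ 0.0004  1.      0.0004]
 [-0.0021  0.0004 -1.    ]]
tool shift units [-0.0011 -1.2007  0.0017] turn units z 0.00018847797048128354
```

View pics/c7.png

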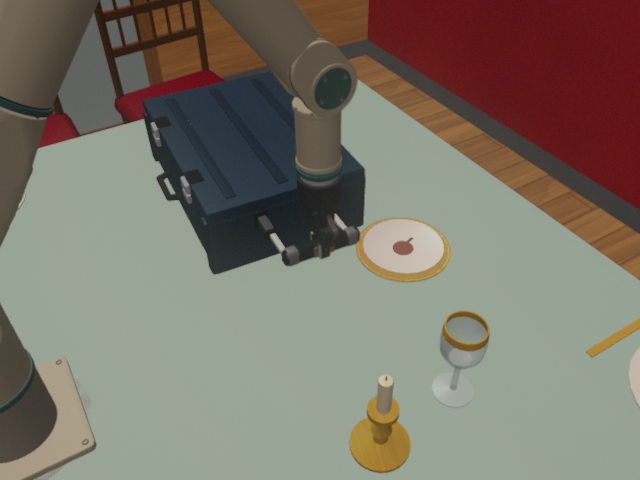

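The handle slides out at (320,243) with the lid shut and the table objects clear. I'll continue.

carry_out(
  increments=[
    [0,-0.12,0.01,0,0,0],
    [0,-0.13,0,0,0,0],
    [0,-0.13,0,0,0,0],
    [0,-0.13,0,0,0,0],
    [0,-0.13,0,0,0,0],
    [0,-0.13,0,0,0,0],
    [0,-0.13,0,0,0,0],
    [0,-0.1,0,0,0,0],
  ],
)

```text
t: 7.85
tcp_pos: [0.563, -0.1223, 0.1332]
tool_rot: [[-0.995, 0.097, 0.007], [0.097, 0.995, -0.0], [-0.007, 0.0, -1.0]]
ft_force: [7.3, 3.1, -6.4]
opening: 0.0251
grip_force: 46.5
```

```bash
python3 st.py 0 -.295 .133
```

```text
t 7.85 case-frame tcp [ 0.0018 -0.2657  0.1332] F [ 7.3005  3.0932 -6.4025] open 0.025091544101909367 grip 46.47237539291382
[[-1.      0.0006  0.0066]
 [ 0.0006  1.      0.0002]
 [-0.0066  0.0002 -1.    ]]
tool shift units [ 0.0153 -0.2439  0.0018] turn units z 0.0002661596859314515
```

carry_out(
  increments=[
    [-0.01,-0.07,0,0,0,0],
    [0,-0.06,0,0,0,0],
    [0,-0.05,0,0,0,0],
    [0,-0.04,0,0,0,0],
    [0,-0.03,0,0,0,0],
    [0,0,0,0,0,0],
  ],
)

```text
t: 8.45
tcp_pos: [0.5608, -0.1501, 0.1332]
tool_rot: [[-0.995, 0.096, 0.005], [0.096, 0.995, 0.001], [-0.005, 0.002, -1.0]]
ft_force: [6.3, 5.3, -3.8]
opening: 0.025
grip_force: 47.2
```

```bash
python3 st.py 0 -.295 .133
```

```text
t 8.45 case-frame tcp [ 0.0023 -0.2937  0.1332] F [ 6.299   5.2759 -3.7544] open 0.025012264833911547 grip 47.2445422410965
[[-1.     -0.0004  0.0048]
 [-0.0004  1.      0.002 ]
 [-0.0048  0.002  -1.    ]]
tool shift units [ 0.0193 -0.0112  0.0018] turn units z -0.00018463528502583643
```

carry_out(
  increments=[
    [0,-0.03,0,0,0,0],
    [0,-0.02,0,0,0,0],
    [0,0,0,0,0,0],
    [0,0,0,0,0,0],
  ],
)

```text
t: 8.85
tcp_pos: [0.5608, -0.1503, 0.1332]
tool_rot: [[-0.996, 0.093, 0.005], [0.093, 0.996, 0.008], [-0.004, 0.008, -1.0]]
ft_force: [7.4, 15.7, -1.4]
opening: 0.025
grip_force: 50.8
```

```bash
python3 st.py 0 -.295 .133
```

```text
t 8.85 case-frame tcp [ 0.0023 -0.2938  0.1332] F [ 7.3739 15.6961 -1.4495] open 0.02499925106177882 grip 50.810508728027344
[[-1.     -0.0038  0.0039]
 [-0.0037  1.      0.0082]
 [-0.0039  0.0082 -1.    ]]
tool shift units [ 0.0195 -0.0096  0.0013] turn units z -0.0017908595773316535
```

```bash
python3 -c "
from cell import manip
print(manip.job_done())"
```

```text
the job is handed in; nothing more can be done
None
```

I pressed the lid shut, squeezed the button and drew the handle about 239 mm to its hard stop, then handed the job in with the grip still held at about 50 N; no verdict came back.

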